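Build the pill tower on the pharmacy counter

ROBOT

A 6-joint arm with a two-finger parallel gripper is mounted at the origin on the work surface. World frame = base frame: x ahead of the robot, y to its left, z up, the work surface at z = 0. Lengths are in mm, angles in degrees, forces in N, time in s.
With the tool pointing down it reaches from about 350 to 850 mm from the base axis. Payload 8.1 kg.
Tool frame: the origin (TCP) lies at the very end of the fingers, on their centre line; the grasp point (between the pads) lies 19 mm behind it (r.grip_point_offset is the distance from the TCP to the grasp point, in mm); z points along the fingers, y is the line along which they close (so a half turn about z gives the same grasp; the last joint's range is limited). The gripper opens to 85 mm and grips with 20 to 120 N. Pads are 22 mm wide; open, the fingers measure 114 mm over their backs; the gripper's body (76 mm by 85 mm) begins 54 mm behind the grasp point. The pads swing forward as they close: fully open they stand 13 mm farther back than shut.
Start: joints at [-77.487, 7.471, 85.268, -0, 87.261, -4.893], TCP at [179.509, -572.522, 231.292] pointing down, gripper open.
Joint ranges: [-169.43, 169.43], [-51.17, 129.36], [1.28, 143.12], [-76.62, 256.62], [0, 156.53], [-152.29, 152.29]. Speed limits (degrees/s): [136.94, 136.94, 159.86, 180, 180, 180].

INTERFACE

Orientations are given as [roll, pitch, yaw] about the fixed x, y, z axes, in that order (R = Rz(yaw) Ry(pitch) Rx(roll)).
In Python, from bench import status, eyes, r gives the robot as it stands.
- The arm moves only by the shell command python3 -m handwheel 'ROWS' [FORCE]. ROWS is a JSON object whose one key "series" holds a list that holds one entry, the list of rows, each a list of 7 numbers: the shift along the tool's x, y, z in cm, then the turn, a rotation vector about the tool's x, y, z in rad, then the opening, from 0 (shut) to 1 (fully open). In form: {"series": [[[tx, ty, tz, rx, ry, rz, claw], ...]]}. A call has 1 to 12 rows; each row is the pose to reach, as a shift and turn from the pose commanded when the call began, along the tool's axes at that moment; what a row does not reach only later rows make up. A row lasts 1/8 s, in which the tool goes at most 62.5 mm and 10.7 degrees, less where a joint would pass 70% of its speed; a pose out of reach is approached as far as the arm can. A call with a gripper value outside its range is refused whole. The fingers move at their own pace and stop on an object; FORCE is the grip in N (left out, the last holds). Time passes only in rows, so rows that repeat a pose let the fingers close. It gives the time, the measured TCP pose, the force, the opening and the grip force at its end, in the units of the state.
- status.sense(): the state, without advancing time (a new reading comes with each control period).
- eyes.snapshot(name): name is "side" or "top" or "wrist"; returns a dict with "img" (480x640x3 uint8, red, green, blue), "mtx" (3x3 intrinsics, pixels), "R" (3x3) and "t" (3): a world point X has camera coordinates R X + t. Camera axes: x right, y down, z forward; pixel columns grow to the right and rows downward; lengths in mm; the calibration is good to about 2 mm. The wrist camera is an equidistant fisheye: a pixel r from the principal point sees the ray r / f radians off the axis. A picture is of the moment at which its call begins. There is no depth.
- r.hand_in(): hands the job in; it is judged then, once.
The state is a dict: "time": time; "joint_pos": joint angles; "qd": joint speeds; "joint_efforts": joint torques, N m; "tool_pos": TCP position; "tcp_rot": TCP orientation; "ft_force": force on the tool from outside, world axes, zero at the start; "wrist_torque": the same for the moment, N m; "finger_gap": finger opening in mm; "grip_force": force on a finger pad.
Only numpy, scipy, OpenCV 4.12 (cv2) and the standard library are available. Lean on these libraries where they do the work, as an engineer would, in place of code of your own. Each camera call takes 0.05 s, during which the arm holds its last target. There are 200 camera calls.

TASK

Build the patient's pill tower in the white foot: push and twist the snug yellow cup down until it is fully home in the foot's socket, then seat the green cup on it, then the blue cup, and close it with the white cap. Leave the red cup, the black foot and everything else on the counter where they are, and let go of the finished tower.

Things in the scene. Friction and masses are not known exactly. Their poses are not given: they have to be found in the camera images.
- white_foot: White round foot, fixed, 92 mm across, 26 mm tall; origin at centre of underside, z up. Socket 60 mm across, floor 6 mm above the counter. Three springy rubber nubs in it grip a cup: set in, it stops about 6 mm short and needs 4 to 10 N of push, eased by a twist, to reach the floor, where it stays with 26 mm standing out. The tower is built here.
- black_foot: Black round foot, fixed, 92 mm across, 26 mm tall; origin at centre of underside, z up. Socket 60 mm across, floor 6 mm above the counter. Three springy rubber nubs in it grip a cup: set in, it stops about 6 mm short and needs 4 to 10 N of push, eased by a twist, to reach the floor, where it stays with 26 mm standing out. Not to be used; it stays empty.
- yellow_cup: Yellow open pill cup, upright, 56 mm across, 46 mm tall, wall 4 mm, cavity 29 mm deep, 45 g. Origin: centre of underside, z up. Lowest 8 mm: a spigot 43 mm across that drops into the 48 mm mouth of the cup below; the shoulder rests on its rim, so a seated cup's origin is 38 mm above the origin below. Grip across the outside in the upper 20 mm. Goes first, into the white foot.
- green_cup: Green open pill cup, upright, 56 mm across, 46 mm tall, wall 4 mm, cavity 29 mm deep, 45 g. Origin: centre of underside, z up. Lowest 8 mm: a spigot 43 mm across that drops into the 48 mm mouth of the cup below; the shoulder rests on its rim, so a seated cup's origin is 38 mm above the origin below. Grip across the outside in the upper 20 mm. Goes second, on the yellow cup.
- blue_cup: Blue open pill cup, upright, 56 mm across, 46 mm tall, wall 4 mm, cavity 29 mm deep, 45 g. Origin: centre of underside, z up. Lowest 8 mm: a spigot 43 mm across that drops into the 48 mm mouth of the cup below; the shoulder rests on its rim, so a seated cup's origin is 38 mm above the origin below. Grip across the outside in the upper 20 mm. Goes third, on the green cup.
- cap: White cap, upright: a spigot 43 mm across and 8 mm tall below, a disc 56 mm across from 8 to 15 mm, and on top a knob 22 mm across from 15 to 36 mm to grip it by; about 40 g. Origin: centre of its underside, z up. On the blue cup its origin stands 38 mm above that cup's origin. Goes last.
- red_cup: Red pill cup, same shape and size as the yellow one; not needed, leave it. Origin: centre of its underside.
- amber_bottle: Amber glass bottle with white cap, 40 mm across, 85 mm tall, loose; leave it. Origin: centre of its underside.
- carton: White medicine carton with an orange band, standing, 30 x 55 mm and 75 mm tall, loose; leave it. Origin: centre of its underside, x along the 30 mm side.
- tape_dispenser: Blue tape dispenser, base 55 x 120 mm (its long side along y), 75 mm tall at the roll, 0.6 kg, loose; leave it. Origin: centre of its underside.

How it is judged:
By the outcome, as a careful person would: the job done as asked, in the order asked, and still so for the second after the job is handed in, with the robot touching nothing.
It also fails if it takes over 99 s, if anything falls off the work surface, if the arm or the gripper's body presses on something with over 40 N, if the wrist force passes 120 N, or if a joint passes its speed limit or range.

## Working session

There is one attempt and no reset: what is moved stays moved. The work goes in short steps, Python scripts to look and compute and a shell command to move; the robot and the scene stay as the last step left them, time stands still between calls to the robot, and variables do not carry over. Pictures are saved under pics/ and viewed, at most 18 in all, crops included, and the job is handed in when it is done.

```bash
ls; mkdir -p pics
python3 - <<'E'
from bench import status, eyes, r
import cv2
s=status.sense(); print(s)
for n in("side","top"):
    d=eyes.snapshot(n); cv2.imwrite(f"pics/{n}0.png",d["img"][:,:,::-1]); print(n,d["mtx"].tolist(),d["R"].tolist(),d["t"].tolist())
E
```

```text
pics
{'time': 0.0, 'joint_pos': array([-7.74879474e+01,  7.51592559e+00,  8.53319878e+01, -2.65285046e-04,
        8.72611029e+01, -4.89210407e+00]), 'qd': array([ 0.02404376,  0.07802124, -0.0470505 ,  0.01818843,  0.00274674,
        0.0387478 ]), 'joint_efforts': array([-1.97038285e-04, -5.69391811e+01, -5.00559211e+01, -1.25737238e-04,
        1.47649425e-02,  9.98107538e-06]), 'tool_pos': array([ 179.37158706, -571.96469609,  230.20995436]), 'tcp_rot': array([-1.79891358e+02, -9.03286970e-03,  1.74041611e+01]), 'ft_force': array([0.10165753, 0.96670725, 0.8390807 ]), 'wrist_torque': array([-0.03276698,  0.01714306, -0.06942853]), 'grip_force': 0.0, 'finger_gap': 85.46586454866578}
side [[442.0400647541235, 0.0, 321.49262858917587], [0.0, 442.0400647541235, 231.01893636282392], [0.0, 0.0, 1.0]] [[-0.9879990381670014, -0.1544197583828051, 0.003526868593540932], [-0.09983421667204903, 0.6209970884961733, -0.7774289326110486], [0.11786021280550266, -0.7684511398262561, -0.6289609017555619]] [565.2391367827476, 109.06983093533482, 851.2234621094684]
top [[599.5744149429606, 0.0, 317.44148596413487], [0.0, 599.5744149429606, 251.3549356000925], [0.0, 0.0, 1.0]] [[-0.0005659409515277753, -0.999801554736126, 0.019913082585686033], [-0.9803905556401808, -0.0033694105338017296, -0.19703554370770926], [0.1970635382874703, -0.019634108583780275, -0.9801940948902634]] [-7.5647087294594, 536.4832200529627, 994.0864407718299]
```

View pics/top0.png

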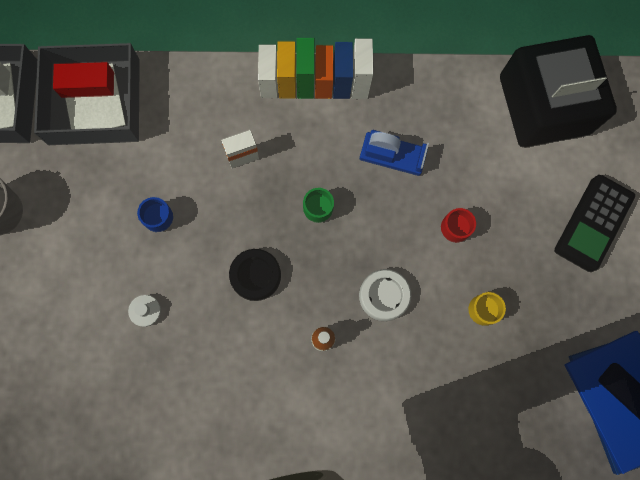

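View pics/side0.png

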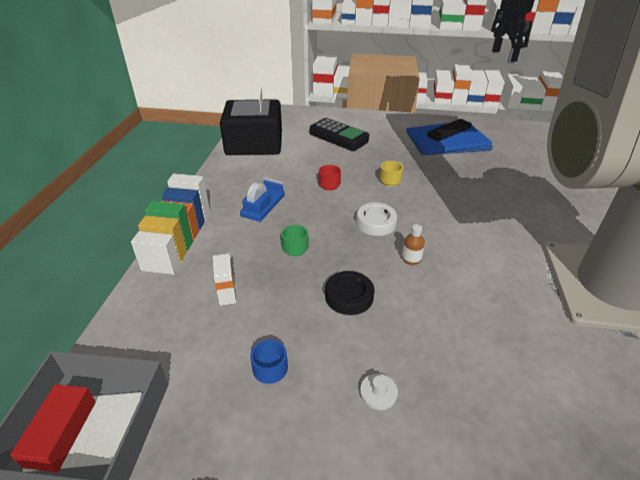

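The top view shows yellow at (488,308), white foot (385,295), green (318,204), blue (155,213), cap (144,310), red (458,224), black foot (255,274) and bottle (323,338). In the side view yellow is at (391,173), white foot (377,219), green (295,240), blue (269,361) and cap (379,391).

```bash
cat > vis.py <<'E'
import cv2, numpy as np
from bench import status, eyes, r
HSV={"yellow":((18,110,50),(35,255,255)),"green":((45,100,30),(85,255,255)),"blue":((105,110,30),(128,255,255)),
     "white":((0,0,150),(179,45,255)),"red":((0,150,50),(6,255,255))}
def ray(d,u,v):
    K=d["mtx"]; x=(u-K[0,2])/K[0,0]; y=(v-K[1,2])/K[1,1]
    if d["fish"]:
        t=np.hypot(x,y); k=np.sin(t)/t if t>1e-9 else 1; c=np.array([x*k,y*k,np.cos(t)])
    else: c=np.array([x,y,1.])
    R=np.asarray(d["R"]); w=R.T@c
    return -R.T@np.asarray(d["t"]), w/np.linalg.norm(w)
def plane(d,u,v,z):
    o,w=ray(d,u,v); return o+w*(z-o[2])/w[2]
def tri(rays):
    A=sum(np.eye(3)-np.outer(w,w) for o,w in rays); b=sum((np.eye(3)-np.outer(w,w))@o for o,w in rays)
    X=np.linalg.solve(A,b); return X,[float(np.linalg.norm((np.eye(3)-np.outer(w,w))@(X-o))) for o,w in rays]
def snap(n,save=None):
    d=eyes.snapshot(n); d["fish"]=n=="wrist"; d["mtx"]=np.asarray(d["mtx"])
    if save: cv2.imwrite(f"pics/{save}.png",d["img"][:,:,::-1])
    return d
def blob(d,col,near,rad=45):
    """largest contour of a colour near a pixel"""
    m=cv2.inRange(cv2.cvtColor(d["img"],cv2.COLOR_RGB2HSV),*[np.array(a) for a in HSV[col]])
    k=np.zeros_like(m); cv2.circle(k,tuple(map(int,near)),rad,255,-1)
    cs,_=cv2.findContours(m&k,cv2.RETR_EXTERNAL,cv2.CHAIN_APPROX_NONE)
    return cv2.convexHull(max(cs,key=cv2.contourArea))
def mid(c):
    m=cv2.moments(c); return m["m10"]/m["m00"],m["m01"]/m["m00"]
E
python3 - <<'E'
from vis import *
T=snap("top");S=snap("side")
for n,c,a,b in [("yellow","yellow",(488,308),(391,173)),("foot","white",(385,295),(377,219)),("green","green",(318,204),(295,240)),("blue","blue",(155,213),(269,361)),("cap","white",(144,310),(379,391)),("red","red",(458,224),(330,177))]:
    A=blob(T,c,a,35);B=blob(S,c,b,30); X,e=tri([ray(T,*mid(A)),ray(S,*mid(B))])
    print(n,X.round(1),np.round(e,1),cv2.boundingRect(A),cv2.boundingRect(B))
E
```

```text
yellow [ 440.9 -306.6   28.4] [1.1 1.1] (468, 291, 38, 35) (380, 161, 23, 25)
foot [ 465.9 -126.9   15. ] [0.1 0.1] (359, 270, 51, 49) (358, 202, 39, 34)
green [629.5  -8.2  29.6] [1. 1.] (303, 188, 31, 34) (281, 225, 27, 31)
blue [609.4 285.5  31.2] [0.8 0.8] (137, 197, 36, 35) (250, 339, 38, 45)
cap [435.4 302.4  10.5] [1.8 1.8] (128, 295, 31, 31) (361, 374, 39, 46)
red [ 592.7 -262.6   28.6] [0.7 0.7] (441, 208, 35, 34) (319, 165, 22, 25)
```

```bash
python3 -m handwheel '{"series": [[[8.2,-4.4,0.8,0,0,0.1,1],[16.4,-8.8,1.5,0,0,0.2,1],[22,-12,2,0,0,0.304,1],[28,-15,2.5,0,0,0.304,1],[32.9,-17.5,3,0,0,0.304,1],[32.9,-17.5,3,0,0,0.304,1],[32.9,-17.5,3,0,0,0.304,1],[32.9,-17.5,3,0,0,0.304,1]]]}' 40
python3 - <<'E'
from vis import *
s=status.sense();print(s["tool_pos"],s["tcp_rot"],s["joint_pos"],s["ft_force"])
d=snap("wrist","w1");print(d["mtx"],d["R"],-np.asarray(d["R"]).T@d["t"])
E
```

```text
time: 1.2
tool_pos: [441.0, -307.1, 201.1]
tcp_rot: [180.0, 0.0, 0.1]
ft_force: [0.0, 0.0, -0.4]
finger_gap: 85.6
grip_force: 0.0
[ 440.95338746 -307.06454238  201.12373908] [1.79992802e+02 3.72226093e-02 5.67323509e-02] [-4.02995578e+01 -1.30606076e+00  9.75243944e+01 -2.97618150e-02
  8.38053712e+01  4.96469251e+01] [ 0.03209343  0.00766584 -0.37451389]
[[371.64829954   0.         321.66071082]
 [  0.         371.64829954 236.88528026]
 [  0.           0.           1.        ]] [[ 1.63078018e-03 -9.99998610e-01 -3.46422493e-04]
 [-9.53795425e-01 -1.65951638e-03  3.00452216e-01]
 [-3.00452373e-01 -1.59555328e-04 -9.53796805e-01]] [ 518.06531076 -307.58512817  344.04404759]
```

View pics/w1.png

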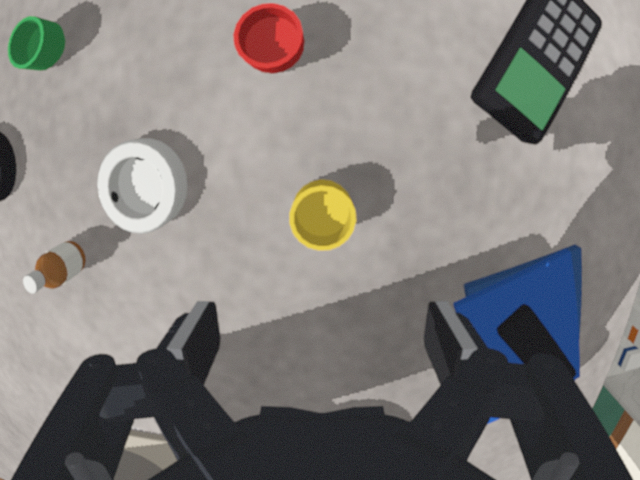

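The wrist view shows the yellow rim around (323,217), centred between the fingers in x, and the white foot at (142,186). I now fit rim circles.

```bash
cat >> vis.py <<'E'
def rim(d,col,near,z,rad=45):
    """outer rim circle at height z, from the hull half that lies away from the camera; centre, radius, rms"""
    P=np.array([plane(d,u,v,z)[:2] for u,v in blob(d,col,near,rad)[:,0]])
    o=ray(d,*near)[0]; c=P.mean(0)
    for _ in range(5):
        a=(c-o[:2])/np.linalg.norm(c-o[:2]); Q=P[(P-c)@a>0.0]
        A=np.c_[2*Q,np.ones(len(Q))]; s=np.linalg.lstsq(A,(Q**2).sum(1),rcond=None)[0]; c=s[:2]
    R=np.sqrt(s[2]+c@c); return c,R,np.std(np.linalg.norm(Q-c,axis=1)-R)
def cray(d,c,z):
    o=ray(d,300,200)[0]; w=np.r_[c,z]-o; return o,w/np.linalg.norm(w)
def pair(v,col,z):
    rs=[]
    for d,near,rad in v:
        c,R,e=rim(d,col,near,z,rad); print("  ",c.round(1),"R %.1f rms %.2f"%(R,e)); rs.append(cray(d,c,z))
    X,e=tri(rs); print(col,"tri",X.round(1),np.round(e,1))
E
python3 - <<'E'
from vis import *
W=snap("wrist");T=snap("top");S=snap("side")
pair([(W,(323,217),50),(T,(488,308),30),(S,(391,173),25)],"yellow",46)
pair([(W,(142,186),60),(T,(385,295),40),(S,(377,219),30)],"white",26)
pair([(T,(318,204),30),(S,(295,240),28)],"green",46)
pair([(T,(155,213),30),(S,(269,361),35)],"blue",46)
E
```

```text
[ 440.3 -308. ] R 27.6 rms 0.19
   [ 439.4 -305.7] R 27.9 rms 0.05
   [ 441.9 -311.1] R 27.0 rms 0.07
yellow tri [ 440.7 -306.9   47.6] [1.1 2.1 1.5]
   [ 464. -123.] R 55.3 rms 0.58
   [ 465.3 -127.3] R 43.0 rms 0.08
   [ 472.  -149.7] R 37.8 rms 5.32
white tri [ 467.2 -128.4   38.9] [2.2 4.5 5.1]
   [627.9  -8.3] R 27.6 rms 0.19
   [630.7 -10.6] R 27.0 rms 0.33
green tri [628.9  -8.3  47.5] [1.4 1.4]
   [608.9 285.7] R 27.4 rms 0.19
   [611.3 282.5] R 27.1 rms 0.24
blue tri [609.3 284.9  49.1] [1.2 1.2]
```

```bash
python3 -m handwheel '{"series": [[[0,0,6,0,0,0,1],[0,0,12,0,0,0,1],[0,0,15.5,0,0,0,1],[0,0,17.2,0,0,0,1],[0,0,18.2,0,0,0,1],[0,0,18.2,0,0,0,1],[0,0,18.2,0,0,0,1],[0,0,18.2,0,0,0,0.3],[0,0,18.2,0,0,0,0.3],[0,0,18.2,0,0,0,0.3],[0,0,18.2,0,0,0,0.3],[0,0,18.2,0,0,0,0.3]]]}' 40; python3 -c "
from vis import *
print(r.grip_point_offset);snap('wrist','w2')"
```

```text
time: 2.9
tool_pos: [441.9, -307.6, 20.5]
tcp_rot: [179.9, -0.1, -0.0]
ft_force: [-1.0, 0.5, 6.0]
finger_gap: 54.0
grip_force: 42.8
18.700000000000003
```

View pics/w2.png

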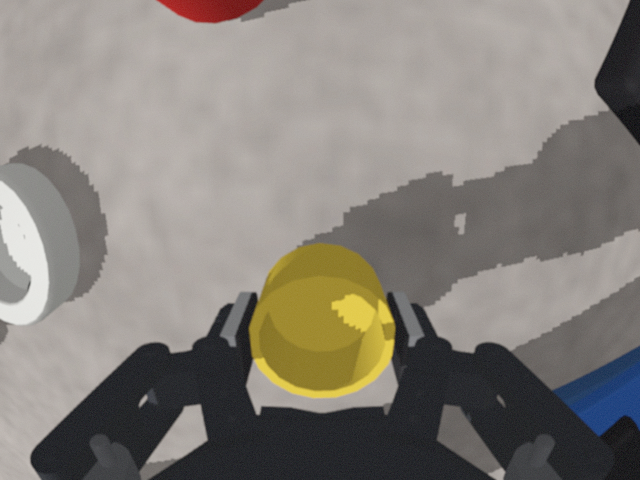

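Cup held between the pads (image around (322,320)). Now I lift and move to where the wrist camera sees the foot.

```bash
python3 -m handwheel '{"series": [[[0,0,-2,0,0,0,0.3],[0,0,-7,0,0,0,0.3],[0,0,-12,0,0,0,0.3],[-1.5,-6,-16,0,0,0,0.3],[-3,-12,-16,0,0,0,0.3],[-4.7,-17,-16,0,0,0,0.3],[-4.7,-18,-16,0,0,0,0.3],[-4.7,-18,-16,0,0,0,0.3],[-4.7,-18,-16,0,0,0,0.3]]]}'; python3 -c "
from vis import *
snap('wrist','w3')"
```

```text
time: 4.08
tool_pos: [394.5, -128.1, 179.5]
tcp_rot: [180.0, -0.0, -0.0]
ft_force: [0.6, 0.5, -0.7]
finger_gap: 54.4
grip_force: 42.6
```

View pics/w3.png

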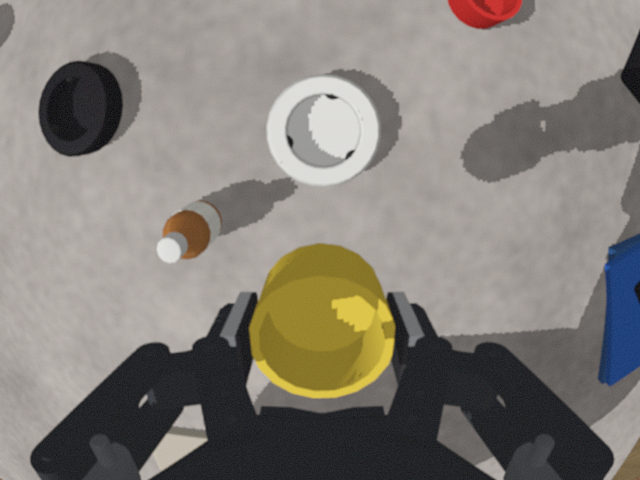

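```bash
cat >> vis.py <<'E'
HSV["wtop"]=((0,0,205),(179,40,255))
E
python3 - <<'E'
from vis import *
W=snap("wrist");T=snap("top");S=snap("side")
print(ray(W,1,1)[0])
for col in("wtop","white"):
  for n,d,near,rad in(("w",W,(323,131),62),("t",T,(385,295),32),("s",S,(377,219),28)):
    P=np.array([plane(d,u,v,26)[:2] for u,v in blob(d,col,near,rad)[:,0]],np.float32)
    print(n,col,cv2.minEnclosingCircle(P),cv2.fitEllipse(P),rim(d,col,near,26,rad))
for z in(200,205,210): print(z,rim(W,"yellow",(322,330),z,90))
print(status.sense()["tool_pos"])
E
```

```text
[ 471.49126995 -128.82538095  322.29789124]
w wtop ((466.0146789550781, -128.95765686035156), 43.79977798461914) ((466.0157470703125, -128.8927459716797), (85.817626953125, 87.56796264648438), 20.44097900390625) (array([ 466.79292156, -128.74169649]), np.float64(43.814142531832076), np.float64(0.22466650920513043))Traceback (most recent call last):
  File "<stdin>", line 6, in <module>
  File "vis.py", line 26, in blob
    return cv2.convexHull(max(cs,key=cv2.contourArea))
                          ~~~^^^^^^^^^^^^^^^^^^^^^^^^
ValueError: max() iterable argument is empty
```

Run:
```python
from vis import *
W=snap("wrist");T=snap("top")
for col in("white",):
  for n,d,near,rad in(("w",W,(323,131),62),("t",T,(385,295),32)):
    P=np.array([plane(d,u,v,26)[:2] for u,v in blob(d,col,near,rad)[:,0]],np.float32)
    print(n,col,cv2.minEnclosingCircle(P),rim(d,col,near,26,rad))
# dark nubs near the socket wall
g=cv2.cvtColor(W["img"],cv2.COLOR_RGB2GRAY); k=np.zeros_like(g); cv2.circle(k,(323,131),44,255,-1)
n,_,st,ce=cv2.connectedComponentsWithStats(((g<60)&(k>0)).astype(np.uint8))
for i in range(1,n):
    if st[i,4]>8: print("nub",st[i,4],plane(W,*ce[i],20).round(1))
for z in(200,205,210): print(z,rim(W,"yellow",(322,330),z,90))
print(status.sense()["tool_pos"])
```

```text
w white ((465.14111328125, -129.52227783203125), 49.86954879760742) (array([ 464.12655431, -129.46022596]), np.float64(48.74272310308727), np.float64(0.12056820592607284))
t white ((470.7701110839844, -113.34458923339844), 42.01520919799805) (array([ 468.93612827, -125.43276961]), np.float64(38.96263891115766), np.float64(0.013595212172531727))
nub 10 [ 494.1 -135.9   20. ]
nub 27 [ 457.9 -103.    20. ]
nub 10 [ 447.3 -151.    20. ]
200 (array([ 389.46403103, -128.54458006]), np.float64(29.214468240838546), np.float64(0.122200502762634))
205 (array([ 392.81738384, -128.5492745 ]), np.float64(28.017449471512528), np.float64(0.11719352148806832))
210 (array([ 396.17073665, -128.55396894]), np.float64(26.820430702179582), np.float64(0.11218654021351097))
[ 394.10847767 -127.65211316  179.13093505]
```

```bash
python3 -m handwheel '{"series": [[[4,0.04,0,0,0,0,0.3],[7.34,0.06,0,0,0,0,0.3],[7.34,0.06,4,0,0,0,0.3],[7.34,0.06,8.5,0,0,0,0.3],[7.34,0.06,12,0,0,0,0.3],[7.34,0.06,13.2,0,0,0,0.3],[7.34,0.06,13.2,0,0,0,0.3],[7.34,0.06,13.2,0,0,0,0.3],[7.34,0.06,13.2,0,0,0,0.3]]]}'
python3 - <<'E'
from vis import *
s=status.sense();print(s["tool_pos"],s["ft_force"],s["joint_pos"])
d=snap("wrist","w4"); S=snap("side")
cv2.imwrite("pics/s4.png",np.hstack([cv2.resize(S["img"][160:280,300:460],None,fx=2.5,fy=2.5),d["img"][150:450,120:520]])[:,:,::-1])
E
```

```text
time: 5.5
tool_pos: [468.8, -128.3, 49.0]
tcp_rot: [179.9, -0.2, -0.0]
ft_force: [0.1, -0.5, -1.2]
finger_gap: 54.0
grip_force: 42.6
[ 468.83794462 -128.25745949   49.02171276] [ 0.08451826 -0.46580874 -1.18166774] [-2.13465089e+01 -4.39040964e-01  1.13490453e+02  3.39566482e-04
  6.67765259e+01  6.86669410e+01]
```

View pics/s4.png

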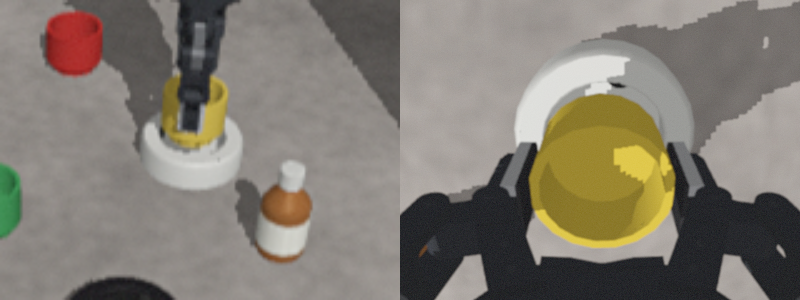

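The cup is above the socket, lined up; the fingers stand clear of the ring. I step down watching force.

```bash
python3 -m handwheel '{"series": [[[-0.1,0,0.4,0,0,0,0.3],[-0.1,0,0.8,0,0,0,0.3],[-0.1,0,1.2,0,0,0,0.3],[-0.1,0,1.2,0,0,0,0.3]]]}'; python3 -m handwheel '{"series": [[[0,0,0.2,0,0,0,0.3],[0,0,0.4,0,0,0,0.3],[0,0,0.4,0,0,0,0.3]]]}'; python3 -m handwheel '{"series": [[[0,0,0.1,0,0,0,0.3],[0,0,0.2,0,0,0,0.3],[0,0,0.2,0,0,0,0.3]]]}'
```

```text
time: 6.1
tool_pos: [466.7, -128.0, 35.2]
tcp_rot: [180.0, -0.0, -0.0]
ft_force: [1.2, -1.7, 0.1]
finger_gap: 54.4
grip_force: 42.6
time: 6.48
tool_pos: [467.7, -128.6, 32.5]
tcp_rot: [179.9, -0.1, -0.0]
ft_force: [-0.2, -2.8, 6.0]
finger_gap: 54.0
grip_force: 43.3
time: 6.85
tool_pos: [468.0, -128.4, 30.6]
tcp_rot: [179.9, -0.2, -0.0]
ft_force: [2.1, -2.2, 5.7]
finger_gap: 54.1
grip_force: 43.1
```

```bash
python3 -m handwheel '{"series": [[[0,0,0.1,0,0,0.12,0.3],[0,0,0.15,0,0,0.24,0.3],[0,0,0.2,0,0,0.1,0.3],[0,0,0.25,0,0,-0.05,0.3],[0,0,0.3,0,0,-0.2,0.3],[0,0,0.3,0,0,-0.2,0.3]]]}';  python3 -m handwheel '{"series": [[[0,0,0.1,0,0,0.15,0.3],[0,0,0.15,0,0,0.3,0.3],[0,0,0.2,0,0,0.4,0.3],[0,0,0.2,0,0,0.4,0.3]]]}'
```

```text
time: 7.6
tool_pos: [466.9, -127.9, 26.5]
tcp_rot: [180.0, -0.0, 11.4]
ft_force: [0.3, -1.3, 1.3]
finger_gap: 54.1
grip_force: 43.0
time: 8.1
tool_pos: [468.5, -128.5, 26.5]
tcp_rot: [180.0, -0.2, -11.8]
ft_force: [-1.4, 0.3, 14.3]
finger_gap: 54.1
grip_force: 43.4
```

```bash
python3 -m handwheel '{"series": [[[0,0,0.05,0,0,-0.15,0.3],[0,0,0.1,0,0,-0.2,0.3],[0,0,0.1,0,0,-0.2,0.3]]]}'; python3 -m handwheel '{"series": [[[0,0,-0.15,0,0,0,0.3],[0,0,-0.25,0,0,0,0.5],[0,0,-0.25,0,0,0,1],[0,0,-0.25,0,0,0,1],[0,0,-0.25,0,0,0,1],[0,0,-2,0,0,0,1],[0,0,-7,0,0,0,1],[-4,0,-13,0,0,0,1],[-8,0,-15,0,0,0,1],[-8,0,-15,0,0,0,1],[-8,0,-15,0,0,0,1],[-8,0,-15,0,0,0,1]]]}';python3 - <<'E'
from vis import *
W=snap("wrist","w5");T=snap("top","t5");S=snap("side","s5")
s=status.sense();print(s["tool_pos"],s["tcp_rot"],ray(W,1,1)[0])
m=cv2.inRange(cv2.cvtColor(W["img"],cv2.COLOR_RGB2HSV),*[np.array(a) for a in HSV["yellow"]])
n=mid(max(cv2.findContours(m,0,1)[0],key=cv2.contourArea));print(n)
pair([(W,n,90),(T,(385,290),30),(S,(377,213),28)],"yellow",52)
cv2.imwrite("pics/c5.png",np.hstack([cv2.resize(S["img"][160:280,300:460],None,fx=2.5,fy=2.5),W["img"][0:300,120:520]])[:,:,::-1])
E
```

```text
time: 8.48
tool_pos: [469.3, -128.7, 26.5]
tcp_rot: [179.9, -0.3, -0.2]
ft_force: [-2.4, 0.6, 21.0]
finger_gap: 53.8
grip_force: 44.9
time: 9.98
tool_pos: [386.4, -127.4, 172.3]
tcp_rot: [-179.9, 0.1, -0.0]
ft_force: [0.0, 0.5, -0.5]
finger_gap: 85.2
grip_force: 0.0
[ 386.31079881 -127.35766819  172.13625972] [-1.79930824e+02  1.41595650e-01  1.05022781e-02] [ 463.74515519 -128.12810374  315.1074351 ]
(323.60120835120836, 119.88760188760189)
   [ 465.9 -129.2] R 27.5 rms 0.14
   [0. 0.] R 0.0 rms nan
   [ 467.4 -131. ] R 27.7 rms 0.21
yellow tri [339.7 -33.7 242.9] [156.5 267.7 162.5]
  ret = _var(a, axis=axis, dtype=dtype, out=out, ddof=ddof,
  arrmean = um.true_divide(arrmean, div, out=arrmean,
  ret = ret.dtype.type(ret / rcount)
```

View pics/c5.png

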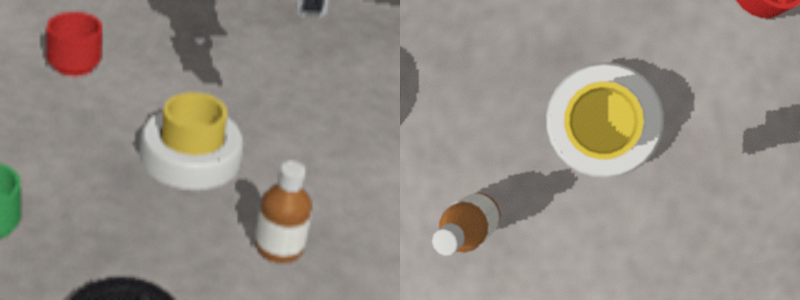

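Yellow sits level and home (wrist radius 27.5 on the z=52 plane, same ratio as before), centre (465.9,-129.2). On to green.

```bash
python3 -m handwheel '{"series": [[[5.4,-2.6,0,0,0,0,1],[10.8,-5.2,0,0,0,0,1],[16.2,-7.9,0,0,0,0,1],[21,-10.3,0,0,0,0,1],[24.2,-11.9,0,0,0,0,1],[24.2,-11.9,0,0,0,0,1],[24.2,-11.9,0,0,0,0,1],[24.2,-11.9,0,0,0,0,1]]]}';python3 - <<'E'
from vis import *
W=snap("wrist","w6");S=snap("side")
m=cv2.inRange(cv2.cvtColor(W["img"],cv2.COLOR_RGB2HSV),*[np.array(a) for a in HSV["green"]])
n=mid(max(cv2.findContours(m,0,1)[0],key=cv2.contourArea));print(n,status.sense()["tool_pos"],status.sense()["joint_pos"])
pair([(W,n,90),(S,(295,240),28)],"green",46)
pair([(W,(-1,-1),90),(S,(377,213),28)][1:],"yellow",52)
E
```

```text
time: 11.12
tool_pos: [627.8, -9.3, 173.0]
tcp_rot: [180.0, 0.0, -0.0]
ft_force: [-0.2, -0.6, 0.4]
finger_gap: 85.2
grip_force: 0.0
(322.1198972535072, 221.81849436870183) [628.07836026  -9.31864582 173.56405624] [-5.52400153e+00  1.35798709e+01  8.44730635e+01 -2.35367740e-03
  8.19344815e+01  8.45331422e+01]
   [628.8 -10.1] R 27.3 rms 0.10
   [630.4 -10.2] R 27.1 rms 0.30
green tri [629.7  -9.8  46.7] [0.7 0.7]
   [ 467.2 -131.6] R 27.5 rms 0.37
yellow tri [468.7 518.5 509.1] [0.]
```

```bash
python3 -m handwheel '{"series": [[[0.1,0,5,0,0,0,1],[0.1,0,10,0,0,0,1],[0.1,0,13,0,0,0,1],[0.1,0,14.7,0,0,0,1],[0.1,0,15.3,0,0,0,1],[0.1,0,15.3,0,0,0,1],[0.1,0,15.3,0,0,0,0.3],[0.1,0,15.3,0,0,0,0.3],[0.1,0,15.3,0,0,0,0.3],[0.1,0,15.3,0,0,0,0.3],[0.1,0,15.3,0,0,0,0.3]]]}' 30; python3 -m handwheel '{"series": [[[0,0,-2,0,0,0,0.3],[0,0,-7,0,0,0,0.3],[-5,2,-13,0,0,0,0.3],[-10,5.2,-15,0,0,0,0.3],[-15,8,-15,0,0,0,0.3],[-20,10.6,-15,0,0,0,0.3],[-24,11.9,-15,0,0,0,0.3],[-24,11.9,-15,0,0,0,0.3],[-24,11.9,-15,0,0,0,0.3],[-24,11.9,-15,0,0,0,0.3]]]}';python3 - <<'E'
from vis import *
W=snap("wrist","w7");s=status.sense();p=s["tool_pos"];print(p,s["tcp_rot"],ray(W,1,1)[0])
print(rim(W,"yellow",(323,120),52,70))
for z in(p[2]+25.5,p[2]+30): print(z,rim(W,"green",(322,330),z,90))
E
```

```text
time: 12.6
tool_pos: [630.9, -8.8, 22.1]
tcp_rot: [180.0, -0.2, -0.0]
ft_force: [-1.2, 0.1, 6.7]
finger_gap: 54.9
grip_force: 32.3
time: 13.85
tool_pos: [390.5, -127.5, 170.9]
tcp_rot: [180.0, -0.0, 0.0]
ft_force: [-0.7, -0.0, -0.3]
finger_gap: 55.0
grip_force: 32.1
[ 390.37484942 -127.39352683  170.65592422] [-1.79997160e+02 -1.77066127e-02  5.12795681e-02] [ 467.41068028 -128.00325886  313.96073828]
(array([ 466.18626441, -128.96653635]), np.float64(27.538286959004665), np.float64(0.1076091708678719))
196.15592421740672 (array([ 389.56163947, -128.13916   ]), np.float64(27.76577307737831), np.float64(0.15598627319981506))
200.65592421740672 (array([ 392.53537774, -128.13396874]), np.float64(26.705154461386744), np.float64(0.15002778809892692))
```

```bash
python3 -m handwheel '{"series": [[[4,0.04,0,0,0,0,0.3],[7.7,0.08,0,0,0,0,0.3],[7.7,0.08,4,0,0,0,0.3],[7.7,0.08,7.5,0,0,0,0.3],[7.7,0.08,9,0,0,0,0.3],[7.7,0.08,9,0,0,0,0.3],[7.7,0.08,9,0,0,0,0.3],[7.7,0.08,9,0,0,0,0.3]]]}'
python3 - <<'E'
from vis import *
d=snap("wrist"); S=snap("side"); s=status.sense();print(s["tool_pos"],s["ft_force"])
cv2.imwrite("pics/c8.png",np.hstack([cv2.resize(S["img"][140:260,300:460],None,fx=2.5,fy=2.5),d["img"][150:450,120:520]])[:,:,::-1])
E
```

```text
time: 14.9
tool_pos: [467.7, -129.0, 82.0]
tcp_rot: [179.9, -0.2, -0.0]
ft_force: [0.3, -0.2, -0.2]
finger_gap: 54.8
grip_force: 32.1
[ 467.34832896 -128.87356654   81.52399493] [ 0.10920316 -0.69426835 -0.49590865]
```

View pics/c8.png

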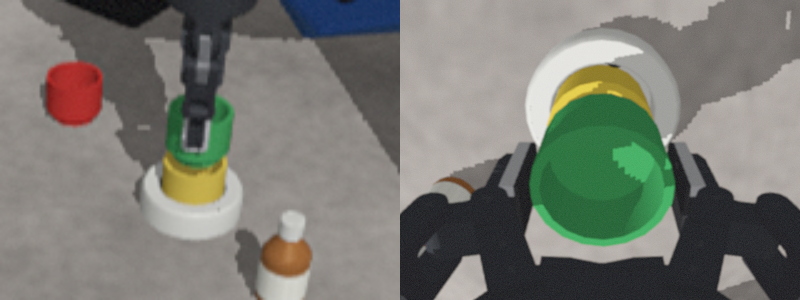

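Green hangs over yellow, lined up in both views. Lower to TCP z ≈ 66.

```bash
python3 -m handwheel '{"series": [[[0,0,0.4,0,0,0,0.3],[0,0,0.8,0,0,0,0.3],[0,0,1.1,0,0,0,0.3],[0,0,1.3,0,0,0,0.3],[0,0,1.3,0,0,0,0.3]]]}'; python3 -m handwheel '{"series": [[[0,0,0.1,0,0,0,0.3],[0,0,0.2,0,0,0,0.3],[0,0,0.25,0,0,0,0.3],[0,0,0.25,0,0,0,0.3]]]}'
```

```text
time: 15.62
tool_pos: [466.5, -128.5, 67.1]
tcp_rot: [-180.0, 0.0, -0.0]
ft_force: [-0.6, 0.2, -0.9]
finger_gap: 55.3
grip_force: 32.1
time: 16.12
tool_pos: [467.0, -128.7, 66.1]
tcp_rot: [180.0, -0.0, -0.0]
ft_force: [-5.6, 1.9, 11.8]
finger_gap: 54.9
grip_force: 33.2
```

```bash
python3 -m handwheel '{"series": [[[0,0,-0.15,0,0,0,0.3],[0,0,-0.15,0,0,0,0.7],[0,0,-0.15,0,0,0,1],[0,0,-0.15,0,0,0,1],[0,0,-0.15,0,0,0,1],[0,0,-2,0,0,0,1],[0,0,-7,0,0,0,1],[-4,0,-12,0,0,0,1],[-8,0,-12,0,0,0,1],[-8,0,-12,0,0,0,1],[-8,0,-12,0,0,0,1],[-8,0,-12,0,0,0,1]]]}';python3 - <<'E'
from vis import *
W=snap("wrist","w9");S=snap("side","s9")
s=status.sense();print(s["tool_pos"],ray(W,1,1)[0])
m=cv2.inRange(cv2.cvtColor(W["img"],cv2.COLOR_RGB2HSV),*[np.array(a) for a in HSV["green"]])
n=mid(max(cv2.findContours(m,0,1)[0],key=cv2.contourArea));print(n)
pair([(W,n,90),(S,(379,188),28)],"green",90)
cv2.imwrite("pics/c9.png",np.hstack([cv2.resize(S["img"][140:260,300:460],None,fx=2.5,fy=2.5),W["img"][0:300,120:520]])[:,:,::-1])
E
```

```text
time: 17.62
tool_pos: [387.0, -128.5, 184.5]
tcp_rot: [-180.0, 0.0, 0.0]
ft_force: [-0.2, 0.0, -0.3]
finger_gap: 85.5
grip_force: 0.0
[ 386.8352342  -128.40381281  184.39472571] [ 464.07649691 -129.09618615  327.43317821]
(322.5136680738944, 122.13994430970988)
   [ 465.1 -129.6] R 27.0 rms 0.12
   [ 466.5 -132.2] R 25.9 rms 0.49
green tri [ 465.8 -129.6   91.7] [0.7 0.7]
```

View pics/c9.png

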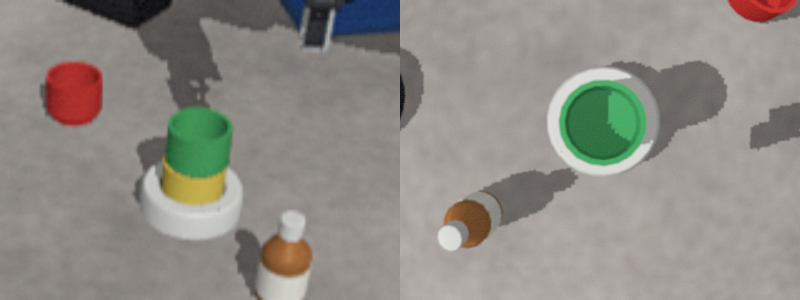

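Green stands straight on yellow with no gap, rim near z=91. Next blue.

```bash
python3 -m handwheel '{"series": [[[2.7,-5,0,0,0,0,1],[5.4,-10,0,0,0,0,1],[8.1,-15,0,0,0,0,1],[10.8,-20,0,0,0,0,1],[13.5,-25,0,0,0,0,1],[16.2,-30,0,0,0,0,1],[18.9,-35,0,0,0,0,1],[21,-39,0,0,0,0,1],[22.2,-41.3,0,0,0,0,1],[22.2,-41.3,0,0,0,0,1],[22.2,-41.3,0,0,0,0,1],[22.2,-41.3,0,0,0,0,1]]]}';python3 - <<'E'
from vis import *
W=snap("wrist","w10");S=snap("side")
m=cv2.inRange(cv2.cvtColor(W["img"],cv2.COLOR_RGB2HSV),*[np.array(a) for a in HSV["blue"]])
for c in cv2.findContours(m,0,1)[0]:
    if cv2.contourArea(c)>300: print(mid(c),cv2.contourArea(c)); 
n=min([mid(c) for c in cv2.findContours(m,0,1)[0] if cv2.contourArea(c)>1000],key=lambda q:abs(q[0]-322)+abs(q[1]-220));print(n,status.sense()["tool_pos"],status.sense()["joint_pos"])
pair([(W,n,60),(S,(269,361),35)],"blue",46)
E
```

```text
time: 19.23
tool_pos: [608.4, 283.6, 184.6]
tcp_rot: [180.0, 0.0, -0.1]
ft_force: [0.2, -0.8, -0.5]
finger_gap: 85.6
grip_force: 0.0
(320.72893725992316, 218.32334613743063) 3905.0
(320.72893725992316, 218.32334613743063) [608.59362496 283.6609315  185.01522119] [ 2.06178125e+01  1.97579651e+01  7.58785472e+01 -2.08345727e-03
  8.43553135e+01  1.10684630e+02]
   [609.3 283.9] R 27.3 rms 0.11
   [611.3 282.5] R 27.1 rms 0.24
blue tri [610.3 284.1  48.7] [0.4 0.4]
```

```bash
python3 -m handwheel '{"series": [[[0.1,-0.07,5,0,0,0,1],[0.1,-0.07,10,0,0,0,1],[0.1,-0.07,14,0,0,0,1],[0.1,-0.07,15.9,0,0,0,1],[0.1,-0.07,16.5,0,0,0,1],[0.1,-0.07,16.5,0,0,0,1],[0.1,-0.07,16.5,0,0,0,0.3],[0.1,-0.07,16.5,0,0,0,0.3],[0.1,-0.07,16.5,0,0,0,0.3],[0.1,-0.07,16.5,0,0,0,0.3],[0.1,-0.07,16.5,0,0,0,0.3]]]}' 30; python3 -m handwheel '{"series": [[[0,0,-2,0,0,0,0.3],[0,0,-7,0,0,0,0.3],[-2.7,5,-13,0,0,0,0.3],[-5.4,10,-17.5,0,0,0,0.3],[-8.1,15,-18.5,0,0,0,0.3],[-10.8,20,-18.5,0,0,0,0.3],[-13.5,25,-18.5,0,0,0,0.3],[-16.2,30,-18.5,0,0,0,0.3],[-18.9,35,-18.5,0,0,0,0.3],[-21.9,41.3,-18.5,0,0,0,0.3],[-21.9,41.3,-18.5,0,0,0,0.3],[-21.9,41.3,-18.5,0,0,0,0.3]]]}';python3 -m handwheel '{"series": [[[0,0,0,0,0,0,0.3],[0,0,0,0,0,0,0.3]]]}';python3 - <<'E'
from vis import *
W=snap("wrist","w11");s=status.sense();p=s["tool_pos"];print(p,s["tcp_rot"],ray(W,1,1)[0])
print(rim(W,"green",(323,122),90,70))
for z in(p[2]+24,p[2]+28): print(z,rim(W,"blue",(322,330),z,90))
E
```

```text
time: 20.7
tool_pos: [611.0, 285.7, 22.1]
tcp_rot: [-179.9, -0.2, -0.0]
ft_force: [-1.2, -0.2, 7.5]
finger_gap: 55.0
grip_force: 32.2
time: 22.2
tool_pos: [390.7, -128.2, 205.9]
tcp_rot: [180.0, -0.1, -0.1]
ft_force: [1.0, 0.4, 0.0]
finger_gap: 55.6
grip_force: 32.0
time: 22.45
tool_pos: [391.1, -126.6, 204.9]
tcp_rot: [-180.0, -0.0, 0.1]
ft_force: [0.5, 0.0, 0.2]
finger_gap: 55.2
grip_force: 32.0
[ 390.95686292 -126.71362362  204.77179709] [-1.79981822e+02  1.27613119e-02  1.18514584e-01] [ 468.08836897 -127.08837414  347.81101316]
(array([ 465.23528357, -129.29750392]), np.float64(27.08761819869082), np.float64(0.12439050335162907))
228.77179708892675 (array([ 389.54657058, -127.18804124]), np.float64(28.18238298029311), np.float64(0.12849956113618138))
232.77179708892675 (array([ 392.1857613 , -127.18469219]), np.float64(27.235388068538025), np.float64(0.12418167110382737))
```

```bash
python3 -m handwheel '{"series": [[[4,0.1,0,0,0,0,0.3],[7.6,0.2,0,0,0,0,0.3],[7.6,0.2,4,0,0,0,0.3],[7.6,0.2,7.5,0,0,0,0.3],[7.6,0.2,8.6,0,0,0,0.3],[7.6,0.2,8.6,0,0,0,0.3],[7.6,0.2,8.6,0,0,0,0.3],[7.6,0.2,8.6,0,0,0,0.3]]]}'
python3 - <<'E'
from vis import *
d=snap("wrist"); S=snap("side"); s=status.sense();print(s["tool_pos"],s["ft_force"])
cv2.imwrite("pics/c12.png",np.hstack([cv2.resize(S["img"][120:240,300:460],None,fx=2.5,fy=2.5),d["img"][150:450,120:520]])[:,:,::-1])
E
```

```text
time: 23.5
tool_pos: [467.6, -130.2, 120.5]
tcp_rot: [179.9, -0.1, -0.0]
ft_force: [0.2, 0.7, 0.5]
finger_gap: 55.2
grip_force: 32.0
[ 467.17192093 -130.12389147  119.90701633] [ 0.59212812 -0.11911218 -0.73312674]
```

View pics/c12.png

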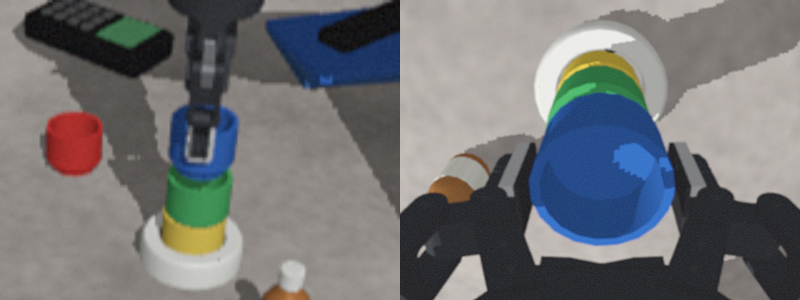

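Blue hangs straight over green. I lower it, nudging y by 0.8 mm.

```bash
python3 -m handwheel '{"series": [[[0,-0.08,0.4,0,0,0,0.3],[0,-0.08,0.8,0,0,0,0.3],[0,-0.08,1.2,0,0,0,0.3],[0,-0.08,1.4,0,0,0,0.3],[0,-0.08,1.4,0,0,0,0.3]]]}'; python3 -m handwheel '{"series": [[[0,0,0.1,0,0,0,0.3],[0,0,0.2,0,0,0,0.3],[0,0,0.25,0,0,0,0.3],[0,0,0.25,0,0,0,0.3]]]}'
```

```text
time: 24.22
tool_pos: [466.4, -129.0, 104.6]
tcp_rot: [-180.0, 0.0, -0.0]
ft_force: [-0.1, -0.5, 0.4]
finger_gap: 55.6
grip_force: 32.0
time: 24.72
tool_pos: [467.4, -129.1, 104.0]
tcp_rot: [180.0, -0.1, -0.0]
ft_force: [-2.2, 2.3, 11.7]
finger_gap: 55.2
grip_force: 32.9
```

```bash
python3 -m handwheel '{"series": [[[0,0,-0.15,0,0,0,0.3],[0,0,-0.15,0,0,0,0.7],[0,0,-0.15,0,0,0,1],[0,0,-0.15,0,0,0,1],[0,0,-0.15,0,0,0,1],[0,0,-2,0,0,0,1],[0,0,-7,0,0,0,1],[-4,0,-11,0,0,0,1],[-8,0,-11,0,0,0,1],[-8,0,-11,0,0,0,1],[-8,0,-11,0,0,0,1],[-8,0,-11,0,0,0,1]]]}';python3 - <<'E'
from vis import *
W=snap("wrist","w13");S=snap("side","s13")
s=status.sense();print(s["tool_pos"],ray(W,1,1)[0])
pair([(W,(323,122),80),(S,(381,165),30)],"blue",128)
cv2.imwrite("pics/c13.png",np.hstack([cv2.resize(S["img"][120:240,300:460],None,fx=2.5,fy=2.5),W["img"][0:300,120:520]])[:,:,::-1])
E
```

```text
time: 26.22
tool_pos: [387.1, -129.0, 212.5]
tcp_rot: [-180.0, -0.0, 0.0]
ft_force: [-0.1, 0.1, -0.5]
finger_gap: 85.6
grip_force: 0.0
[ 386.8796062  -128.91923976  212.14778887] [ 464.11168173 -129.61190771  355.51489986]
   [ 465.2 -130. ] R 27.3 rms 0.13
   [ 467.1 -130.5] R 28.0 rms 0.40
blue tri [ 466.2 -130.   128.3] [1. 1.]
```

View pics/c13.png

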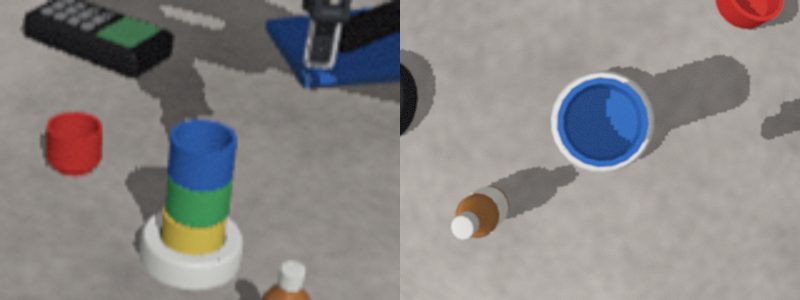

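Blue is seated square, rim at z≈128. Now the cap.

```bash
python3 -m handwheel '{"series": [[[0.6,-5,0,0,0,0,1],[1.2,-10,0,0,0,0,1],[1.8,-15,0,0,0,0,1],[2.4,-20,0,0,0,0,1],[3,-25,0.5,0,0,0,1],[3.6,-30,1,0,0,0,1],[4.2,-35,2,0,0,0,1],[4.6,-40,3,0,0,0,1],[4.8,-43,4,0,0,0,1],[4.8,-43,4,0,0,0,1],[4.8,-43,4,0,0,0,1],[4.8,-43,4,0,0,0,1]]]}';python3 - <<'E'
from vis import *
W=snap("wrist","w14");print(status.sense()["tool_pos"],status.sense()["joint_pos"],ray(W,1,1)[0])
E
```

```text
time: 27.82
tool_pos: [435.0, 300.2, 172.7]
tcp_rot: [-180.0, -0.0, -0.1]
ft_force: [-0.5, 0.1, -0.7]
finger_gap: 85.4
grip_force: 0.0
[435.06485478 300.21476114 172.77352476] [ 2.90560406e+01 -1.63259569e+00  1.00852986e+02 -1.02553064e-02
  8.07403486e+01  1.19141575e+02] [511.98286523 299.52351661 315.65797815]
```

View pics/w14.png

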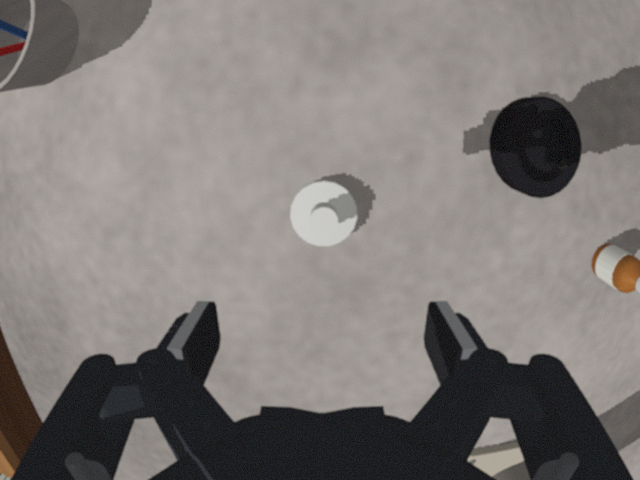

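Cap disc at (324,213), knob top near (325,220). Fit the disc.

Run:
```python
from vis import *
W=snap("wrist");T=snap("top");S=snap("side")
HSV["c"]=((0,0,188),(179,40,255))
for col in("c","wtop"):
    b=blob(W,col,(324,213),45); print(col,cv2.boundingRect(b),rim(W,col,(324,213),15,45))
for n,d,near,rad in(("t",T,(144,310),30),("s",S,(379,393),24)):
  for col in("white","c","wtop"):
    try: print(n,col,cv2.boundingRect(blob(d,col,near,rad)),rim(d,col,near,15,rad))
    except Exception as e: print(n,col,"none")
g=cv2.cvtColor(W["img"],cv2.COLOR_RGB2GRAY)
print(g[195:245:3,309:341:2])
cv2.imwrite("pics/c15.png",np.hstack([cv2.resize(S["img"][350:430,340:420],None,fx=5,fy=5),cv2.resize(W["img"][173:253,284:364],None,fx=5,fy=5)])[:,:,::-1])
```

```text
c (291, 182, 65, 64) (array([437.10303162, 298.72929767]), np.float64(27.208320693857434), np.float64(0.1031625751842491))
wtop (292, 203, 18, 27) (array([426.47248122, 320.4144825 ]), np.float64(1.8108350966168172), np.float64(1.7166085696210003e-10))
t white (128, 305, 32, 22) (array([432.9729703 , 311.68081736]), np.float64(17.405492652294637), np.float64(1.1393682074246154))
t c (129, 306, 30, 20) (array([0., 0.]), np.float64(0.0), np.float64(nan))
t wtop none
s white (355, 369, 49, 48) (array([433.32069393, 291.19988199]), np.float64(28.837530605363522), np.float64(0.709786557488696))
s c (361, 375, 37, 34) (array([438.60643292, 299.17318913]), np.float64(27.49158969541893), np.float64(0.20549337339972584))
s wtop none
[[202 203 202 201 202 203 202 200 200 200 201 199 200 202 196 159]
 [203 204 203 203 203 201 203 202 200 200 189 179 154 152 147 134]
 [203 205 202 203 201 198 195 196 194 180 142 138 137 138 134 138]
 [203 204 203 189 156 125 118 115 118 119 122 130 138 139 133 135]
 [204 202 179 146 135 146 162 173 168 158 141 118 123 132 135 137]
 [201 184 165 185 198 202 203 2
[... 156 characters left out ...]
 199 159 133]
 [203 202 201 200 203 202 201 202 202 201 201 201 201 201 181 137]
 [204 199 202 202 202 199 202 201 202 200 202 200 202 202 188 160]
 [204 200 201 200 201 200 198 202 202 201 202 201 201 200 201 199]
 [205 203 201 201 202 201 202 202 201 201 202 200 200 200 199 198]
 [205 203 200 200 202 201 202 200 200 200 200 200 200 200 200 200]
 [202 202 203 203 202 202 199 201 202 201 201 201 200 199 199 199]
 [201 203 204 203 202 202 202 200 202 202 201 201 201 201 201 200]
 [202 202 204 203 200 202 200 201 201 202 200 202 201 199 201 200]
 [180 191 199 202 203 202 202 202 202 202 203 200 199 194 181 163]]
  ret = _var(a, axis=axis, dtype=dtype, out=out, ddof=ddof,
  arrmean = um.true_divide(arrmean, div, out=arrmean,
  ret = ret.dtype.type(ret / rcount)
```

View pics/c15.png

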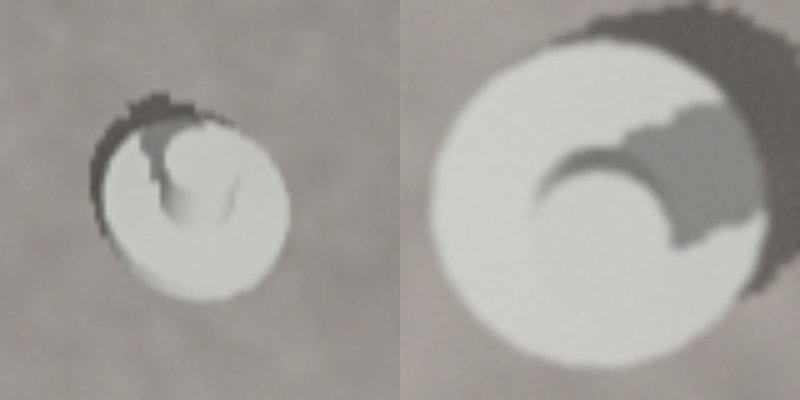

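The knob's top is a circle at about (324.6,220.6) in the wrist view and (380.4,381) in the side view.

Run:
```python
from vis import *
W=snap("wrist");S=snap("side")
HSV["c"]=((0,0,188),(179,40,255))
pair([(W,(324,213),45),(S,(379,393),24)],"c",15)
print("knob",plane(W,324.6,220.6,36),tri([ray(W,324.6,220.6),ray(S,380.4,381)]))
print(status.sense()["tool_pos"])
```

```text
[437.2 298.6] R 27.4 rms 0.11
   [438.7 299.2] R 27.5 rms 0.20
c tri [437.9 298.8  15. ] [0.8 0.8]
knob [437.47901786 297.70088729  36.        ] (array([438.03537585, 297.71298801,  38.13077895]), [0.010696245983292343, 0.010696245983360065])
[434.84392839 300.65043695 172.61103554]
```

```bash
python3 -m handwheel '{"series": [[[0.27,0.1,5,0,0,0,1],[0.27,0.1,10,0,0,0,1],[0.27,0.1,13,0,0,0,0.6],[0.27,0.1,14.8,0,0,0,0.4],[0.27,0.1,15.4,0,0,0,0.4],[0.27,0.1,15.4,0,0,0,0.4],[0.27,0.1,15.4,0,0,0,0.4]]]}'; python3 -m handwheel '{"series": [[[0,0,0,0,0,0,0.1],[0,0,0,0,0,0,0.1],[0,0,0,0,0,0,0.1],[0,0,0,0,0,0,0.1],[0,0,0,0,0,0,0.1],[0,0,0,0,0,0,0.1]]]}' 30
```

```text
time: 29.0
tool_pos: [438.5, 300.6, 19.8]
tcp_rot: [-179.9, -0.1, -0.0]
ft_force: [-0.8, -0.1, -0.3]
finger_gap: 34.1
grip_force: 0.0
time: 29.75
tool_pos: [438.3, 300.6, 19.7]
tcp_rot: [-179.9, -0.1, -0.0]
ft_force: [-0.4, -0.6, 6.0]
finger_gap: 20.8
grip_force: 29.2
```

```bash
python3 -m handwheel '{"series": [[[0,0,-2,0,0,0,0.1],[0,0,-7,0,0,0,0.1],[0,5,-12,0,0,0,0.1],[0,10,-17,0,0,0,0.1],[0,15,-18,0,0,0,0.1],[0,20,-18,0,0,0,0.1],[0,25,-18,0,0,0,0.1],[-2,30,-18,0,0,0,0.1],[-4,35,-18,0,0,0,0.1],[-5,40,-18,0,0,0,0.1],[-5,43,-18,0,0,0,0.1],[-5,43,-18,0,0,0,0.1]]]}';python3 -m handwheel '{"series": [[[0,0,0,0,0,0,0.1],[0,0,0,0,0,0,0.1]]]}';python3 - <<'E'
from vis import *
W=snap("wrist","w16");HSV["c"]=((0,0,188),(179,40,255))
s=status.sense();p=s["tool_pos"];print(p,s["tcp_rot"],ray(W,1,1)[0])
print(rim(W,"blue",(323,122),128,80))
z=p[2]-19.7+15
b=blob(W,"c",(322,310),110);print(cv2.boundingRect(b),mid(b))
print(rim(W,"c",(322,310),z,110))
cv2.imwrite("pics/c16.png",W["img"][:,:,::-1])
E
```

```text
time: 31.25
tool_pos: [387.0, -131.7, 198.6]
tcp_rot: [180.0, -0.0, -0.2]
ft_force: [-0.1, 0.5, -0.1]
finger_gap: 20.4
grip_force: 29.5
time: 31.5
tool_pos: [387.4, -129.1, 198.3]
tcp_rot: [-180.0, -0.0, 0.1]
ft_force: [0.8, -0.2, -0.8]
finger_gap: 20.6
grip_force: 29.5
[ 387.38483321 -129.07425661  198.28057648] [-1.79989266e+02 -4.86803325e-05  8.01090253e-02] [ 464.4068141  -129.60384366  341.26305378]
(array([ 465.18415971, -129.89618617]), np.float64(27.35396042506171), np.float64(0.14989316811511755))
(224, 245, 119, 68) (281.1095491560893, 277.263818752559)
(array([391.77795112, -96.25747911]), np.float64(10.115746869390234), np.float64(0.4780973466584617))
```

View pics/c16.png

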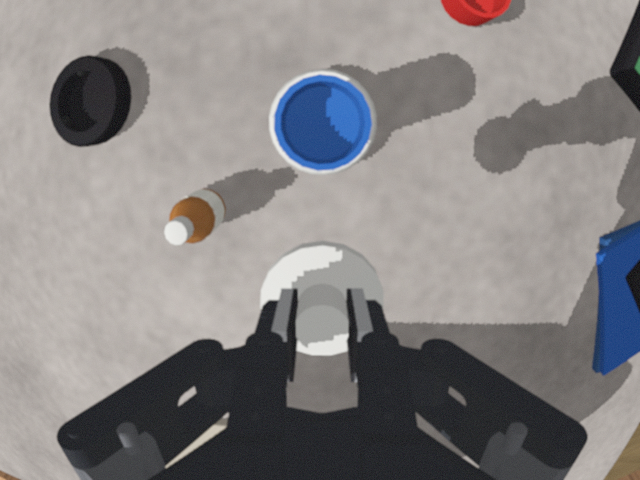

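The cap hangs level in the fingers (disc spanning (261–383, 243–355)); the tower is at (322,121).

```bash
python3 -c "
from vis import *
W=snap('wrist');print(plane(W,322,243,193.6),plane(W,322,355,193.6),plane(W,261,299,193.6),plane(W,383,299,193.6))"
python3 -m handwheel '{"series": [[[4,0,0,0,0,0,0.1],[7.9,0,1,0,0,0,0.1],[7.9,0,3,0,0,0,0.1],[7.9,0,4,0,0,0,0.1],[7.9,0,4,0,0,0,0.1],[7.9,0,4,0,0,0,0.1],[7.9,0,4,0,0,0,0.1]]]}'
python3 - <<'E'
from vis import *
d=snap("wrist"); S=snap("side"); s=status.sense();print(s["tool_pos"],s["ft_force"])
cv2.imwrite("pics/c17.png",np.hstack([cv2.resize(S["img"][100:220,300:460],None,fx=2.5,fy=2.5),d["img"][150:450,120:520]])[:,:,::-1])
E
```

```text
[ 415.34078971 -129.7392915   193.6       ] [ 358.49893954 -129.87912475  193.6       ] [ 388.77647258 -102.46188826  193.6       ] [ 388.90298998 -157.14669577  193.6       ]
time: 32.48
tool_pos: [466.6, -130.3, 159.4]
tcp_rot: [180.0, -0.1, -0.0]
ft_force: [0.3, -0.8, -0.1]
finger_gap: 20.7
grip_force: 29.6
[ 466.54157058 -130.25756749  159.10634558] [ 0.01527497 -0.09978994  0.0991223 ]
```

View pics/c17.png

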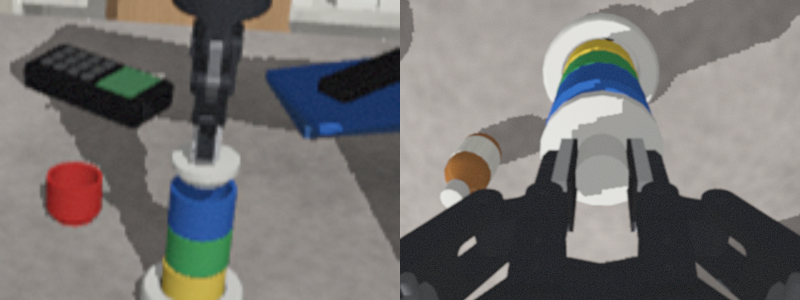

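Cap is centred above blue in both views. Lower it, then press lightly.

```bash
python3 -m handwheel '{"series": [[[0,-0.08,0.5,0,0,0,0.1],[0,-0.08,1,0,0,0,0.1],[0,-0.08,1.5,0,0,0,0.1],[0,-0.08,1.8,0,0,0,0.1],[0,-0.08,1.8,0,0,0,0.1]]]}'; python3 -m handwheel '{"series": [[[0,0,0.1,0,0,0,0.1],[0,0,0.2,0,0,0,0.1],[0,0,0.25,0,0,0,0.1],[0,0,0.25,0,0,0,0.1]]]}'
```

```text
time: 33.2
tool_pos: [466.2, -129.2, 140.1]
tcp_rot: [-180.0, 0.0, -0.0]
ft_force: [0.7, -0.3, -0.3]
finger_gap: 21.0
grip_force: 29.5
time: 33.7
tool_pos: [467.4, -129.5, 139.7]
tcp_rot: [180.0, -0.2, -0.0]
ft_force: [-2.2, 1.6, 11.6]
finger_gap: 20.7
grip_force: 30.5
```

```bash
python3 -m handwheel '{"series": [[[0,0,-0.15,0,0,0,0.1],[0,0,-0.15,0,0,0,0.6],[0,0,-0.15,0,0,0,0.6],[0,0,-0.15,0,0,0,0.6],[0,0,-0.15,0,0,0,0.6],[0,0,-3,0,0,0,0.6],[0,0,-7,0,0,0,0.6],[-4,0,-9,0,0,0,0.6],[-8,0,-9,0,0,0,0.6],[-8,0,-9,0,0,0,0.6],[-8,0,-9,0,0,0,0.6],[-8,0,-9,0,0,0,0.6]]]}';python3 - <<'E'
from vis import *
W=snap("wrist","w18");S=snap("side","s18");T=snap("top","t18")
HSV["c"]=((0,0,188),(179,40,255))
print(status.sense()["ft_force"])
try: pair([(W,(323,118),55),(S,(382,145),22)],"c",135)
except Exception as e: print(e)
cv2.imwrite("pics/c18.png",np.vstack([np.hstack([cv2.resize(S["img"][100:240,300:460],None,fx=2,fy=2),W["img"][0:280,160:480]]),np.hstack([cv2.resize(S["img"],(320,240)),cv2.resize(T["img"],(320,240))])])[:,:,::-1])
E
```

```text
time: 35.2
tool_pos: [386.8, -129.2, 227.7]
tcp_rot: [-180.0, 0.0, 0.0]
ft_force: [-0.4, 0.1, 1.1]
finger_gap: 51.3
grip_force: 0.0
[-0.43595771 -0.24403636  0.39616134]
   [ 465.2 -128.7] R 29.9 rms 0.24
   [ 466.9 -169.5] R 8.8 rms 0.20
c tri [ 466.  -128.8  158.3] [0.9 0.9]
```

View pics/c18.png

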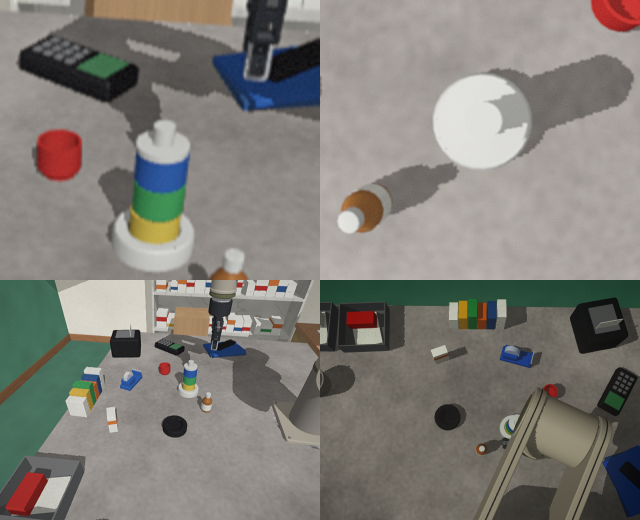

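The tower stands straight and capped, and the red cup, bottle, carton and black foot are where they were. The gripper is clear.

```bash
python3 -c "
from bench import r
print(r.hand_in())"
```

```text
the job is handed in; nothing more can be done
None
```

The pill tower is built in the white foot (yellow cup fully home, then green, then blue, then the white cap), released and handed in at about 35 s; I saw nothing else disturbed in the last pictures.

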